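# Unbolt the bead mill's guard lid

## Robot

A 6-joint arm with a two-finger parallel gripper is mounted at the origin on a cart in front of the work surface, level with it; the furniture and walls round the work are solid. World frame = base frame: x ahead of the robot, y to its left, z up, the work surface at z = 0. Lengths are in mm, angles in rad, forces in N, time in s.
With the tool pointing down it reaches from about 275 to 750 mm from the base axis. Payload 10.2 kg.
Tool frame: the origin (TCP) lies where the fingers leave the gripper's body, on its centre line; the fingertips stand 73 mm ahead of it and the grasp point (between the pads) lies 54 mm ahead of it; z points along the fingers, y is the line along which they close (so a half turn about z gives the same grasp; the last joint's range is limited). The gripper opens to 85 mm and grips with 20 to 120 N. Pads are 22 mm wide; open, the fingers measure 114 mm over their backs; the gripper's body (76 mm by 85 mm) begins 54 mm behind the grasp point. The pads swing forward as they close: fully open they stand 13 mm farther back than shut.
Start: joints at [-1.476, 0.313, 1.498, -0, 1.331, -0.223], TCP at [164.038, -498.722, 303.894] pointing down, gripper open.
Joint ranges: [-2.94, 2.94], [-0.97, 2.17], [0.19, 2.56], [-1.23, 4.37], [0.02, 3.11], [-2.88, 2.88]. Speed limits (rad/s): [2.39, 2.39, 3.01, 3.14, 3.14, 3.14].

## Interface

Orientations are given as a unit quaternion [w, x, y, z].
In Python, from rig import ctrl gives the robot as it stands.
- The arm moves only by the shell command python3 -m creep 'ROWS' [OPENING] [FORCE]. ROWS is JSON, a list that holds one entry, the list of rows, each a list of 6 numbers: the shift along the world's x, y, z in units of 25 mm (1.0 is 25 mm), then the turn, a rotation vector about the world's x, y, z in units of 5 degrees (1.0 is 5 degrees). In form: [[[x, y, z, ax, ay, az], ...]]. A call has 1 to 20 rows; each row is the pose to reach, as a shift and turn from the pose commanded when the call began; what a row does not reach only later rows make up. A row lasts 1/12 s, in which the tool goes at most 41.7 mm and 7.16 degrees, less where a joint would pass 70% of its speed; a pose out of reach is approached as far as the arm can. A call with a gripper value outside its range is refused whole. OPENING is the finger opening in mm, from 0 to 85.4, set as the call begins (- or left out, the last holds). The fingers move at their own pace and stop on an object; FORCE is the grip in N (left out, the last holds). Time passes only in rows, so rows that repeat a pose let the fingers close. It gives the time, the measured TCP pose, the force, the opening and the grip force at its end, in the units of the state.
- ctrl.sense(): the state, without advancing time (a new reading comes with each control period).
- ctrl.capture(name): name is "scene" or "top"; returns a dict with "image" (384x512x3 uint8, red, green, blue), "fx", "fy", "cx", "cy" (pixels), "k1" (the pictures are not rectified: a ray, as slopes to the right and down, at radius r is drawn at 1 + k1 r^2 times it, then the intrinsics apply), "R" (3x3) and "t" (3): a world point X has camera coordinates R X + t. Camera axes: x right, y down, z forward; pixel columns grow to the right and rows downward; lengths in mm; the calibration is good to about 2 mm. A picture is of the moment at which its call begins. There is no depth.
- ctrl.finish_job(): hands the job in; it is judged then, once.
The state is a dict: "time_s": time; "joints": joint angles; "dq": joint speeds; "tau": joint torques, N m; "eef_pos": TCP position; "ee_rot": TCP orientation; "force": force on the tool from outside, world axes, zero at the start; "wrist_torque": the same for the moment, N m; "grip_width": opening from 0.0 (shut) to 1.0 (fully open); "grip_force": force on a finger pad.
Only numpy, scipy, OpenCV 4.12 (cv2) and the standard library are available. Lean on these libraries where they do the work, as an engineer would, in place of code of your own. Each camera call takes 0.05 s, during which the arm holds its last target. There are 200 camera calls.

## Task

The bead mill on the bench has stopped and its guard lid is to be released. With one fingertip press the mill's spring catch down and keep it down, and with the other fingertip push the bolt's post sideways, away from the lid, all the way to its stop; then take the hand away, so that the catch snaps back up into the bolt's second notch and the lid springs ajar by itself. Pinch and lift nothing, force nothing, and leave the small bottles round the mill where they stand.

Things in the scene. Friction and masses are not known exactly. Their poses are not given: they have to be found in the camera images.
- mill: Bead mill, low white bench apparatus, 130 (x) x 285 (y) x 85 mm up to its deck; cannot move. Origin: centre of underside, on the worktop. -x is the front with display and knob, facing the robot; +y its left half, +z up. Left half (y +17 to +142): chamber under a clear-domed guard lid, dome top 29 mm above the deck. Right half (y -142 to +17): flat metal deck carrying the bolt and its catch.
- catch_plate (a point): Centre of the upper face of the catch's thumb plate, the part to press: at rest at mill x +20, y -44 mm, 25 mm above the deck (110 mm above the worktop). The plate is 30 mm in x by 78 mm in y (mill y -83 to -5), ribbed along y, so a fingertip can press it anywhere along its length and slide along it while pressing.
- catch (a joint): Angle of the catch (rad), a sprung steel rocker: 0 plate up (tooth in the notch), 0.36 plate down at its stop. The bolt is free above about 0.16; keep it above 0.2 during the slide. That takes pressing the plate's middle down 7 to 9 mm with 3 to 7 N. It springs back when let go.
- catch_pivot (a point): Middle of the catch's pivot rod, which lies along mill y at mill x -8 mm, 16 mm above the deck, between two ears 21 mm high at mill y -40 and 0 mm. The plate lies behind it (+x); in front a 10 mm wide arm reaches over the bolt at mill y -12 mm, 24 mm above the deck, and rises about 9 mm when the plate is pressed.
- bolt_post (a point): Centre of the top of the bolt's post, an upright steel pin 12 mm in diameter, the part to push. Top 37 mm, foot 13 mm above the deck (122 and 98 mm above the worktop). Locked, it is at mill x -35, y -54 mm, 55 mm in front of the thumb plate's middle. Push its lid side towards mill -y. 31 mm is free between the post and the catch's arm and tooth.
- bolt (a joint): Travel of the steel bolt towards mill -y (m): 0 locked, nose over the lid's frame; 0.029 fully drawn, at its stop. 2 to 4 N slide it when the catch is down; with the catch up it is blocked after 2 mm. The lid is free from about 0.017; the second notch meets the tooth from 0.0265 to 0.029. The bolt lies along mill y at x -35 mm.
- bolt_bar (a point): Middle of the bolt bar's upper face where a fingertip goes down between tooth and post, 10 mm above the deck; locked, at mill x -35, y -37 mm. The bar is 12 mm wide. It moves with the bolt. Its notched land (15 mm above the deck) begins 12 mm nearer the lid. Two guides over the bolt, 12 mm long, are centred at mill y +5 (20 mm high) and y -98 mm (15 mm high).
- guard_lid (a joint): Opening angle of the guard lid (rad) about its back edge: 0 shut, 0.42 sprung fully ajar. A light damped spring raises it within about 1.5 s once the bolt is clear (front edge rises 50 mm).
- amber_vial: Loose brown vial, 22 mm in diameter, 50 mm high, beside the mill; origin at the centre of its underside. To be left alone.
- dropper: Loose dropper bottle, 26 mm in diameter, 78 mm high, beside the mill; origin at the centre of its underside. To be left alone.
- white_vial: Loose white vial, 22 mm in diameter, 50 mm high, behind the lid half of the mill; origin at the centre of its underside. To be left alone.

How it is judged:
By the outcome, as a careful person would: the job done as asked, in the order asked, and still so for the second after the job is handed in, with the robot touching nothing.
It also fails if it takes over 38 s, if anything falls off the work surface, if the arm or the gripper's body presses on something with over 40 N, if the wrist force passes 120 N, or if a joint passes its speed limit or range.

## Working session

There is one attempt and no reset: what is moved stays moved. The work goes in short steps, Python scripts to look and compute and a shell command to move; the robot and the scene stay as the last step left them, time stands still between calls to the robot, and variables do not carry over. Pictures are saved under pics/ and viewed, at most 10 in all, crops included, and the job is handed in when it is done.

```bash
ls; mkdir -p pics
python3 - <<'E'
from rig import ctrl
import cv2,numpy as np
for n in("scene","top"):
    c=ctrl.capture(n); cv2.imwrite(f"pics/{n}0.png",c["image"][:,:,::-1])
    print(n,{k:np.round(c[k],4).tolist() for k in c if k!="image"}, (-np.array(c["R"]).T@np.array(c["t"])).round())
s=ctrl.sense();print(s)
E
```

```text
pics
scene {'fx': 412.6741, 'fy': 412.6741, 'cx': 262.7762, 'cy': 189.8004, 'k1': -0.002, 'R': [[-0.4421, -0.8969, -0.0132], [-0.6917, 0.3502, -0.6316], [0.5711, -0.2701, -0.7752]], 't': [296.6681, 394.4053, 775.0142]} [-39. 337. 854.]
top {'fx': 359.1508, 'fy': 359.1508, 'cx': 256.958, 'cy': 193.9996, 'k1': 0.0246, 'R': [[-0.0034, -1.0, 0.0061], [-0.9782, 0.002, -0.2075], [0.2075, -0.0067, -0.9782]], 't': [68.3822, 502.3256, 858.1158]} [314.  73. 943.]
{'time_s': 0.1, 'joints': array([-1.47640397e+00,  3.13385444e-01,  1.49833470e+00,  9.67029392e-06,
        1.33097669e+00, -2.23371710e-01]), 'dq': array([ 0.00020022, -0.0021216 , -0.00228457, -0.00029209,  0.00032576,
       -0.00056743]), 'tau': array([ 3.63958083e-03, -4.12902975e+01, -2.60137439e+01, -1.19856127e-04,
        3.13004646e-03,  4.79459152e-05]), 'eef_pos': array([ 164.02386522, -498.57664486,  303.40659607]), 'ee_rot': array([-5.50639802e-04,  9.87404810e-01,  1.58213262e-01,  4.02658088e-05]), 'force': array([-0.26845356, -0.43698393,  0.3741911 ]), 'wrist_torque': array([-0.03934747, -0.0062643 ,  0.00162359]), 'grip_force': 0.0, 'grip_width': 0.9987317254728743}
```

View pics/scene0.png

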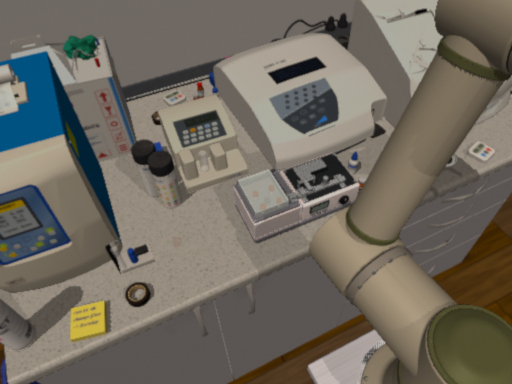

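View pics/top0.png

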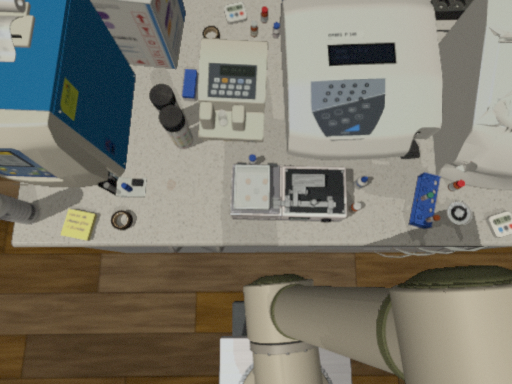

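Run:
```python
import cv2
a=cv2.imread("pics/top0.png")[148:232,222:382]; cv2.imwrite("pics/c1.png",cv2.resize(a,None,fx=5,fy=5,interpolation=cv2.INTER_CUBIC))
a=cv2.imread("pics/scene0.png")[140:245,225:385]; cv2.imwrite("pics/c2.png",cv2.resize(a,None,fx=5,fy=5,interpolation=cv2.INTER_CUBIC))
```

```text
(no output)
```

View pics/c1.png

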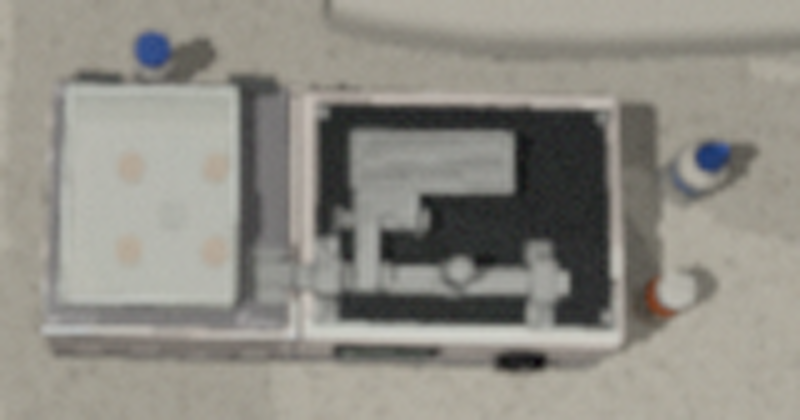

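View pics/c2.png

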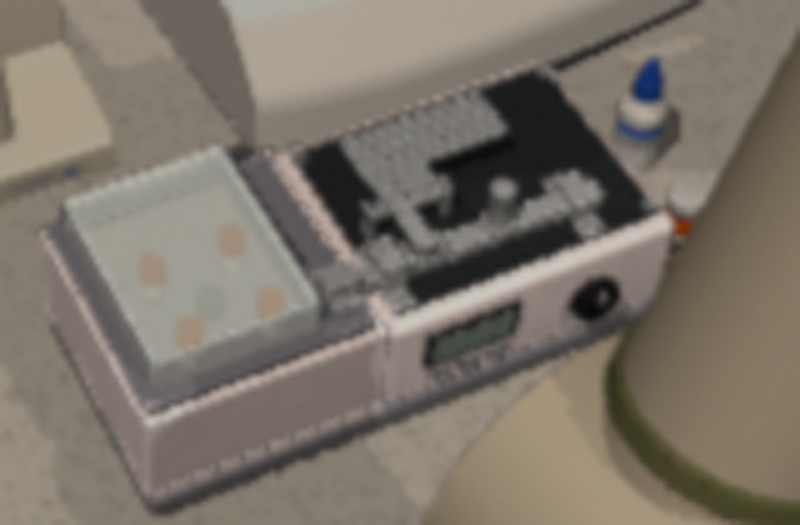

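```bash
cat > h.py <<'E'
import numpy as np,cv2
from rig import ctrl
def ray(c,p):
    K=np.array([[c["fx"],0,c["cx"]],[0,c["fy"],c["cy"]],[0,0,1]])
    x=cv2.undistortPoints(np.array([[p]],float),K,np.array([c["k1"],0,0,0.]))[0,0]
    R=np.array(c["R"]);return -R.T@np.array(c["t"]),R.T@np.array([*x,1])
def onz(c,p,z):
    o,d=ray(c,p);return o+d*(z-o[2])/d[2]
def proj(c,X):
    K=np.array([[c["fx"],0,c["cx"]],[0,c["fy"],c["cy"]],[0,0,1]])
    return cv2.projectPoints(np.array(X,float).reshape(-1,1,3),cv2.Rodrigues(np.array(c["R"]))[0],np.array(c["t"],float),K,np.array([c["k1"],0,0,0.]))[0][:,0]
E
python3 - <<'E'
from h import *
t=ctrl.capture("top");s=ctrl.capture("scene")
f=lambda u,o:[(u[0]+.5)/5-.5+o[0],(u[1]+.5)/5-.5+o[1]]
for n,u,z in[("plate",(433,163),110),("plL",(351,163),110),("plR",(515,163),110),("post",(461,267),122),("dRL",(318,108),85),("dRR",(608,110),85),("dFR",(608,325),85),("dFL",(312,322),85),("mFR",(622,345),85),("mRR",(618,97),85),("mFL",(45,330),85),("guideR",(543,278),100),("dropper",(714,155),78),("amber",(672,292),50),("white",(152,48),50)]:
    print("T",n,onz(t,f(u,(222,148)),z).round(1))
for n,u,z in[("plate",(428,140),110),("post",(503,186),122),("mFR",(672,215),85),("mFL",(150,415),85),("mRR",(545,68),85),("dropper",(651,65),78)]:
    print("S",n,onz(s,f(u,(225,140)),z).round(1))
E
```

```text
T plate [523.8 -55.3 110. ]
T plL [523.9 -16.1 110. ]
T plR [523.7 -94.5 110. ]
T post [470.8 -64.8 122. ]
T dRL [558.3  -3.   85. ]
T dRR [ 557.  -146.7   85. ]
T dFR [ 449.2 -141.    85. ]
T dFL [451.   2.  85.]
T mFR [ 439.5 -147.2   85. ]
T mRR [ 563.7 -152.    85. ]
T mFL [447.4 131.   85. ]
T guideR [ 469.6 -107.5  100. ]
T dropper [ 535.7 -199.9   78. ]
T amber [ 471.6 -182.9   50. ]
T white [600.8  79.5  50. ]
S plate [519.7 -55.3 110. ]
S post [469.7 -65.5 122. ]
S mFR [ 442.4 -149.1   85. ]
S mFL [450.4 128.1  85. ]
S mRR [ 554.5 -147.7   85. ]
S dropper [ 536.7 -202.4   78. ]
```

```bash
python3 -m creep '[[[1,1.5,0,0,0,1],[3,4,-0.2,0,0,3],[6,8,-0.6,0,0,6],[13.36,18.15,-2,0,0,14.1],[13.36,18.15,-2,0,0,14.1],[13.36,18.15,-2,0,0,14.1],[13.36,18.15,-2,0,0,14.1],[13.36,18.15,-2,0,0,14.1],[13.36,18.15,-2,0,0,14.1],[13.36,18.15,-2,0,0,14.1],[13.36,18.15,-2,0,0,14.1],[13.36,18.15,-2,0,0,14.1],[13.36,18.15,-2,0,0,14.1],[13.36,18.15,-2,0,0,14.1],[13.36,18.15,-2,0,0,14.1],[13.36,18.15,-2,0,0,14.1],[13.36,18.15,-2,0,0,14.1],[13.36,18.15,-2,0,0,14.1],[13.36,18.15,-2,0,0,14.1]]]' 42
python3 - <<'E'
from h import *
s=ctrl.sense();print(s["time_s"],s["eef_pos"].round(1),s["ee_rot"].round(4),s["force"],s["joints"].round(2))
a=ctrl.capture("scene");b=ctrl.capture("top")
q=s["eef_pos"]
for c,n in((a,"s"),(b,"t")):
    print(n,proj(c,[q,q-[0,0,73],[470.5,-65,122],[522,-55.3,110]]).round(0).tolist())
i=cv2.resize(np.ascontiguousarray(a["image"][95:245,225:395,::-1]),None,fx=3,fy=3,interpolation=2)
j=cv2.resize(np.ascontiguousarray(b["image"][95:245,225:325,::-1]),None,fx=3,fy=3,interpolation=2)
cv2.imwrite("pics/a1.png",np.hstack([i,j[:450,:285]]))
E
```

```text
time_s: 1.78
eef_pos: [497.7, -45.9, 254.1]
ee_rot: [0.0, 0.716, 0.699, 0.0]
force: [0.7, -1.3, -0.4]
grip_width: 0.491
grip_force: 0.0
1.7833 [497.7 -45.9 254.1] [1.000e-04 7.156e-01 6.985e-01 0.000e+00] [ 0.6762435  -1.25240906 -0.36892262] [-0.33  0.3   1.65 -0.    1.19 -0.3 ]
s [[317.0, 130.0], [314.0, 154.0], [325.0, 177.0], [310.0, 167.0]]
t [[314.0, 175.0], [309.0, 184.0], [314.0, 201.0], [308.0, 181.0]]
```

View pics/a1.png

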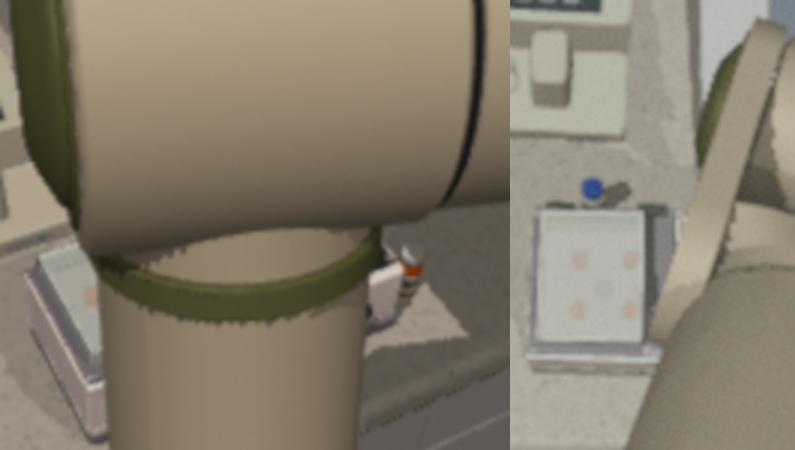

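```bash
python3 -m creep '[[[0.01,0.06,-0.7,0,0,0],[0.01,0.06,-1.4,0,0,0],[0.01,0.06,-2.1,0,0,0],[0.01,0.06,-2.16,0,0,0],[0.01,0.06,-2.16,0,0,0],[0.01,0.06,-2.16,0,0,0]]]'
python3 -m creep '[[[0,0,-0.1,0,0,0],[0,0,-0.2,0,0,0],[0,0,-0.3,0,0,0],[0,0,-0.4,0,0,0],[0,0,-0.4,0,0,0],[0,0,-0.4,0,0,0]]]'
```

```text
time_s: 2.38
eef_pos: [498.6, -43.8, 200.9]
ee_rot: [0.001, 0.715, 0.699, 0.0]
force: [0.8, 0.4, -0.6]
grip_width: 0.489
grip_force: 0.0
time_s: 2.88
eef_pos: [498.3, -43.5, 189.8]
ee_rot: [-0.0, 0.715, 0.699, -0.0]
force: [-0.0, 1.2, 0.5]
grip_width: 0.49
grip_force: 0.0
```

```bash
python3 -m creep '[[[0,0,-0.08,0,0,0],[0,0,-0.16,0,0,0],[0,0,-0.24,0,0,0],[0,0,-0.24,0,0,0],[0,0,-0.24,0,0,0]]]'
python3 -m creep '[[[0,0,-0.06,0,0,0],[0,0,-0.12,0,0,0],[0,0,-0.12,0,0,0],[0,0,-0.12,0,0,0]]]'
```

```text
time_s: 3.3
eef_pos: [498.2, -43.5, 183.7]
ee_rot: [-0.0, 0.715, 0.699, -0.0]
force: [-0.4, 0.6, -0.8]
grip_width: 0.493
grip_force: 0.0
time_s: 3.63
eef_pos: [498.4, -43.5, 181.0]
ee_rot: [0.0, 0.715, 0.699, 0.0]
force: [0.5, -0.2, 0.6]
grip_width: 0.493
grip_force: 0.3
```

```bash
for i in 1; do python3 -m creep '[[[0,0,-0.06,0,0,0],[0,0,-0.12,0,0,0],[0,0,-0.12,0,0,0],[0,0,-0.12,0,0,0]]]'; done
python3 -m creep '[[[0,0,-0.06,0,0,0],[0,0,-0.12,0,0,0],[0,0,-0.12,0,0,0],[0,0,-0.12,0,0,0]]]'
```

```text
time_s: 3.97
eef_pos: [498.6, -43.5, 178.1]
ee_rot: [0.0, 0.715, 0.699, 0.0]
force: [2.3, 0.2, 3.8]
grip_width: 0.49
grip_force: 1.5
time_s: 4.3
eef_pos: [498.4, -43.5, 174.9]
ee_rot: [0.0, 0.715, 0.699, 0.0]
force: [2.0, -0.4, 3.2]
grip_width: 0.49
grip_force: 1.9
```

```bash
python3 -m creep '[[[0,0,-0.05,0,0,0],[0,0,-0.1,0,0,0],[0,0,-0.1,0,0,0],[0,0,-0.1,0,0,0],[0,0,-0.1,0,0,0],[0,0,-0.1,0,0,0]]]'; python3 -c "
from h import *
s=ctrl.sense();print(s['force'],s['wrist_torque'])"
```

```text
time_s: 4.8
eef_pos: [498.5, -43.5, 172.5]
ee_rot: [0.0, 0.715, 0.699, 0.0]
force: [4.4, 0.1, 4.0]
grip_width: 0.491
grip_force: 2.8
[4.35479615 0.11051877 4.00315065] [-0.09008347 -0.7535739  -0.00863475]
```

```bash
python3 -m creep '[[[0,-0.08,0,0,0,0],[0,-0.16,0,0,0,0],[0,-0.24,0,0,0,0],[0,-0.32,0,0,0,0],[0,-0.32,0,0,0,0],[0,-0.32,0,0,0,0]]]'
```

```text
time_s: 5.3
eef_pos: [497.9, -51.3, 172.2]
ee_rot: [-0.001, 0.715, 0.699, -0.0]
force: [0.6, 3.5, 4.8]
grip_width: 0.493
grip_force: 3.2
```

```bash
python3 -m creep '[[[0,-0.08,0,0,0,0],[0,-0.16,0,0,0,0],[0,-0.24,0,0,0,0],[0,-0.24,0,0,0,0],[0,-0.24,0,0,0,0]]]'
```

```text
time_s: 5.72
eef_pos: [497.9, -57.3, 172.2]
ee_rot: [-0.001, 0.715, 0.699, -0.0]
force: [-0.4, 4.2, 4.6]
grip_width: 0.492
grip_force: 3.0
```

```bash
python3 -m creep '[[[0,-0.1,0,0,0,0],[0,-0.2,0,0,0,0],[0,-0.3,0,0,0,0],[0,-0.4,0,0,0,0],[0,-0.5,0,0,0,0],[0,-0.56,0,0,0,0],[0,-0.56,0,0,0,0],[0,-0.56,0,0,0,0]]]'
python3 -m creep '[[[0,-0.05,0,0,0,0],[0,-0.1,0,0,0,0],[0,-0.1,0,0,0,0],[0,-0.1,0,0,0,0]]]'
```

```text
time_s: 6.38
eef_pos: [498.1, -71.4, 172.2]
ee_rot: [-0.0, 0.715, 0.699, -0.0]
force: [-0.0, 3.7, 3.9]
grip_width: 0.494
grip_force: 2.6
time_s: 6.72
eef_pos: [498.2, -73.9, 172.3]
ee_rot: [-0.0, 0.715, 0.699, -0.0]
force: [1.1, 3.9, 4.9]
grip_width: 0.493
grip_force: 2.7
```

```bash
python3 -m creep '[[[0,-0.04,0,0,0,0],[0,-0.08,0,0,0,0],[0,-0.08,0,0,0,0],[0,-0.08,0,0,0,0]]]'
python3 -m creep '[[[0,-0.03,0,0,0,0],[0,-0.06,0,0,0,0],[0,-0.06,0,0,0,0],[0,-0.06,0,0,0,0]]]'
```

```text
time_s: 7.05
eef_pos: [498.3, -76.0, 172.4]
ee_rot: [-0.0, 0.715, 0.699, -0.0]
force: [1.1, 5.1, 4.8]
grip_width: 0.494
grip_force: 2.8
time_s: 7.38
eef_pos: [498.3, -77.5, 172.4]
ee_rot: [-0.0, 0.715, 0.699, -0.0]
force: [-0.1, 5.2, 3.5]
grip_width: 0.492
grip_force: 2.8
```

```bash
python3 -m creep '[[[0,-0.03,0,0,0,0],[0,-0.06,0,0,0,0],[0,-0.06,0,0,0,0],[0,-0.06,0,0,0,0]]]'
```

```text
time_s: 7.72
eef_pos: [498.2, -78.2, 172.3]
ee_rot: [-0.001, 0.715, 0.699, 0.001]
force: [1.2, 9.1, 3.4]
grip_width: 0.495
grip_force: 5.8
```

```bash
python3 -m creep '[[[0,0.02,0.1,0,0,0],[0,0.02,0.25,0,0,0],[0,0.02,0.45,0,0,0],[0,0.02,0.8,0,0,0],[0,0.02,1.4,0,0,0],[0,0.02,2.4,0,0,0],[0,0.02,3.5,0,0,0],[-1,-1,4.2,0,0,0],[-2.5,-2.5,4.2,0,0,0],[-4,-4,4.2,0,0,0],[-5.5,-6,4.2,0,0,0],[-7,-8,4.2,0,0,0],[-8.5,-10,4.2,0,0,0],[-10,-12,4.2,0,0,0],[-10.5,-13,4.2,0,0,0],[-10.5,-13.5,4.2,0,0,0],[-10.5,-13.5,4.2,0,0,0],[-10.5,-13.5,4.2,0,0,0]]]'
python3 - <<'E'
from h import *
a=ctrl.capture("scene");b=ctrl.capture("top")
i=cv2.resize(np.ascontiguousarray(a["image"][130:245,225:385,::-1]),None,fx=4,fy=4,interpolation=2)
j=cv2.resize(np.ascontiguousarray(b["image"][148:232,222:382,::-1]),None,fx=5,fy=5,interpolation=2)
cv2.imwrite("pics/e1.png",i);cv2.imwrite("pics/e2.png",j)
E
```

```text
time_s: 9.22
eef_pos: [232.5, -419.8, 277.2]
ee_rot: [-0.0, 0.716, 0.698, -0.001]
force: [0.8, 0.4, -0.5]
grip_width: 0.489
grip_force: 0.0
```

View pics/e1.png

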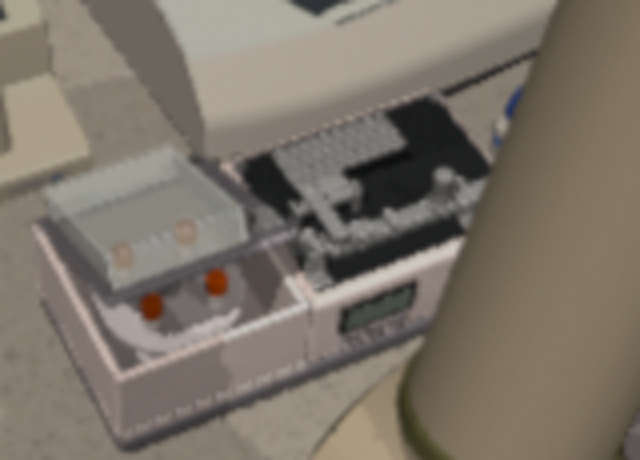

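View pics/e2.png

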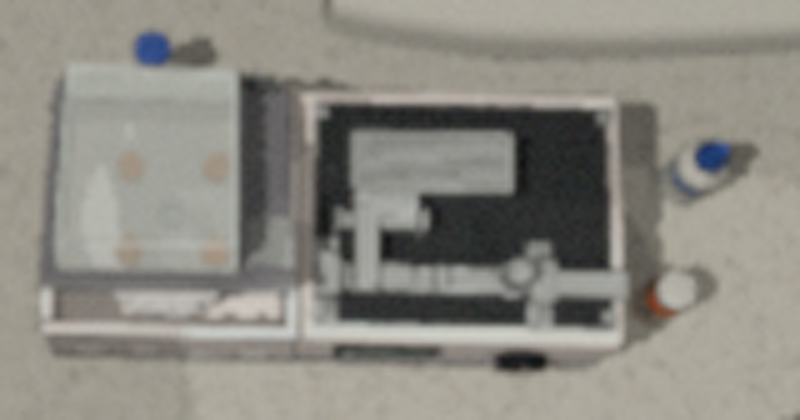

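The lid stands ajar. The post has moved from column 461 to about 520 in the top crop (about 28 to 29 mm). The plate is back at its rest outline (rows 130–195), and the three bottles are where they were.

```bash
python3 -c "
from rig import ctrl
print(ctrl.finish_job())"
```

```text
the job is handed in; nothing more can be done
None
```

The job is handed in at about 9 s: I held the catch down, slid the bolt to its stop and took the hand away; the last pictures show the catch plate back up, the lid ajar and the bottles unmoved.

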